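# Fit a clean cab air filter and close its housing

### The arm

A 7-joint arm with a two-finger parallel gripper is mounted at the origin on the work surface. World frame = base frame: x ahead of the robot, y to its left, z up, the work surface at z = 0. Lengths are in m, angles in rad, forces in N, time in s.
With the tool pointing down it reaches from about 0.4 to 0.9 m from the base axis. Payload 5.5 kg.
Tool frame: the origin (TCP) lies midway between the tips of the shut fingers; the grasp point (between the pads) lies 19 mm behind it; z points along the fingers, y is the direction in which the jaws open and shut (so a half turn about z gives the same grasp; the last joint's range is limited). The gripper opens to 85 mm and grips with 20 to 120 N. Pads are 22 mm wide; open, the fingers measure 114 mm over their backs; the gripper's body (76 mm by 85 mm) begins 54 mm behind the grasp point. The pads swing forward as they close: fully open they stand 13 mm farther back than shut.
Start: joints at [1.555, 0.501, -0.427, 1.55, 0.221, 1.138, -0.21], TCP at [0.179, -0.625, 0.231] pointing down, gripper open.
Joint ranges: [-2.88, 2.88], [-0.31, 2.03], [-1.54, 1.56], [0.2, 2.42], [-1.41, 4.55], [0.19, 2.02], [-2.57, 2.57]. Speed limits (rad/s): [2.57, 2.57, 3.14, 3.14, 3.14, 3.14, 3.14].

### API

Orientations are given as [roll, pitch, yaw] about the fixed x, y, z axes, in that order (R = Rz(yaw) Ry(pitch) Rx(roll)).
In Python, from cell import state, snapshot, camera_info, hand_in, outline_of, landmark_of gives the robot as it stands.
- The arm moves only by the tool apply_moves, never from a script. Its argument "moves" is a list that holds one entry, the list of rows, each a list of 4 numbers: the shift along the tool's x, y, z in mm, then the turn about the tool's z in degrees. In form: [[[dx, dy, dz, turn], ...]]. A call has exactly 8 rows; each row shifts and turns the commanded pose from where the row before left it, along the tool's axes as they then stand; what a row does not reach is not made up. A row lasts 1/10 s, in which the tool goes at most 50 mm and 8.59 degrees, less where a joint would pass 70% of its speed; a pose out of reach is approached as far as the arm can. A call is refused whole if a number of a shift passes 50 or a number of a turn 8.59, either way. A call with a gripper value outside its range is refused whole. "gripper" is the opening in per cent of the stroke, from 0 (shut) to 100 (fully open), set as the call begins (left out, the last holds). The fingers move at their own pace and stop on an object; "grip_force" is the grip in N (left out, the last holds). Time passes only in rows, so rows that do not move let the fingers close, or fill a call up. It gives the time, the measured TCP pose, the force and the opening at its end, in the units of the state.
- state(): the state, without advancing time (a new reading comes with each control period).
- snapshot(name): name is "scene" or "top" or "wrist"; returns the picture (384x512x3 uint8, red, green, blue); there is no depth.
- camera_info(name): a dict with "fx", "fy", "cx", "cy" (pixels), "camera_from_world" (4x4, takes a point from world to camera coordinates). Camera axes: x right, y up, looking along -z (the intrinsics and any distortion apply to the point x, -y, -z); pixel columns grow to the right and rows downward; lengths in m; the calibration is good to about 2 mm. A picture is of the moment at which its call begins: read the wrist's pose just before it. camera_info takes no time and is no camera call; for the wrist camera it gives the pose at the moment of the call.
- hand_in(): hands the job in, once; it reports no verdict.
Trained networks look in the newest picture that a camera, given by its name, has taken for a name from the list of things; names that differ only in an ending like _2 or _b are one class to them, and where a whole thing is asked for, a point or a joint stands for the part that bears it (a point fixed in the world has none). Each returns a list of dicts, best first, with "score" (0 to 1); they miss things now and then, are a little off and sometimes report something else, mostly with a low value. They report only what shows in the picture. A call takes as long as a camera call. They do not tell look-alikes from the thing itself.
- outline_of(name, camera): "pixels" (384x512 bool, what is visible of it) and "point" ([column, row] in pixels, amid what is visible of it).
- landmark_of(name, camera): "point" ([column, row] in pixels: a listed point, or the origin of a listed thing).
The state is a dict: "time_s": time; "q": joint angles; "joint_vel": joint speeds; "joint_torque": joint torques, N m; "eef_pos": TCP position; "tcp_rot": TCP orientation; "wrist_force": force on the tool from outside, world axes, zero at the start; "moment": the same for the moment, N m; "finger_gap": finger opening in m.
Only numpy, scipy, OpenCV 4.12 (cv2) and the standard library are available. Lean on these libraries where they do the work, as an engineer would, in place of code of your own. Each camera call takes 0.05 s, during which the arm holds its last target. There are 200 camera calls.

### The job

Take the clean white air filter with the blue tab out of the rack and slide it down into the slot of the black filter housing until it is fully home. Then set the yellow cover over the housing's neck so that it sits seated and level on the shoulder all round. Lower both parts in gently rather than dropping them, and leave the dirty brown filter in its rack and the things lying on the bench where they are.

Things in the scene. Friction and masses are not known exactly. Their poses are not given: they have to be found in the camera images.
- clean_filter: clean filter, loose, 0.13-0.25 kg: rigid white framed panel 140 mm long (x), 22 thick (y), 80 tall (z), plus a blue tab on top in the middle, 50 long (x), 12 thick (y), 30 tall (80 to 110 mm above the origin), to be gripped from above across the 12 mm. Origin: centre of the underside, z up. Starts upright in either bay of the rack. Same if turned end for end.
- old_filter: the dirty filter: same shape and axes as the clean one, brown with a black tab, loose, upright in the other bay; not to be disturbed.
- rack: fixed aluminium rack, 154 (x) by 116 (y) mm, with two bays along its x axis at y = +40 and -40 mm; each bay is 146 by 27 mm inside, its floor 6 mm and its walls' top 36 mm above the bench. Origin: centre of the underside.
- housing: fixed black filter housing: base 212 (x) by 98 (y) mm, its flat top (shoulder) 80 mm above the bench; on it a grey neck 176 by 62 mm rising 15 mm to the rim. In its middle a vertical slot 144 (x) by 26 (y) mm, edge chamfered 3 mm, floor 15 mm above the bench: a filter fully home is flush with the rim, only its tab above. Duct stub on the +x end, 60 mm across, 30 long. Origin: underside centre.
- slot_mouth (a point): centre of the slot's mouth, at rim height (95 mm above the bench); x along the slot's 144 mm, y across its 26 mm, z up.
- cover: loose yellow cover, 0.18-0.35 kg: box open below, outside 194 (x) by 80 (y) by 55 (z) mm, inside 186 by 72 by 51, with a black rib handle on top in the middle, 70 long (x), 16 thick (y), 32 tall (55 to 87 mm above the origin). Origin: centre of the open lower edge, z up. Starts open side down on the bench. Fits over the neck with 5 mm each side, onto the shoulder; same if turned end for end.
- gear: bystander: steel gear lying flat, 108 mm across, 46 mm tall with its hub; origin at the centre of the underside.
- tin: bystander: tin with a green label, 70 mm across, 85 mm tall; origin at the centre of the underside.
- screwdriver: bystander: screwdriver with a red handle, 200 mm, lying on the bench.
- wrench: bystander: steel wrench, 200 mm, lying on the bench.
Things that resemble listed ones, but are neither listed nor needed, are in the scene too. There is more than one size of the cover; the one meant has the size given above. Of the things that look like the clean_filter, the smaller one is meant.

How it is judged:
By the outcome, as a careful person would: the job done as asked, in the order asked, and still so for the second after the job is handed in, with the robot touching nothing.
It also fails if it takes over 72 s, if anything falls off the work surface, if the arm or the gripper's body presses on something with over 40 N, if the wrist force passes 120 N, or if a joint passes its speed limit or range.

## Working session

There is one attempt and no reset: what is moved stays moved. The work goes in short steps, Python scripts to look and compute and a tool call to move; the robot and the scene stay as the last step left them, time stands still between calls to the robot, and variables do not carry over. Pictures are saved under pics/ and viewed, about 8 in all and at most 12, crops included, and the job is handed in when it is done.

Besides the shell and the picture viewer there is one more tool, called after ">>>" as name(argument=value, ...) on one line, values as JSON. apply_moves: Moves the arm, as the interface text tells. Its arguments: {"type":"object","properties":{"moves":{"type":"array"},"gripper":{"type":"number"},"grip_force":{"type":"number"}},"required":["moves"]}

```bash
mkdir -p pics; ls; python3 - <<'E'
from cell import *
import cv2,numpy as np
for n in("scene","top"):
    p=snapshot(n); cv2.imwrite(f"pics/{n}0.png",cv2.resize(p[:,:,::-1],(800,600)))
    c=camera_info(n);print(n,{k:(np.round(v,4).tolist()) for k,v in c.items() if k!='name'})
    for t in("clean_filter","old_filter","rack","housing","cover","slot_mouth"):
        L=landmark_of(t,n); print(t,[(np.round(d['point'],1).tolist(),round(d['score'],2)) for d in L])
s=state();print(s)
c=camera_info("wrist");print({k:(np.round(v,4).tolist()) for k,v in c.items()})
E
```

```text
pics
scene {'fx': 483.5074, 'fy': 483.5074, 'cx': 248.782, 'cy': 187.6927, 'camera_from_world': [[0.3052, 0.9522, 0.0095, -0.1129], [-0.7733, 0.242, 0.5861, 0.3644], [0.5558, -0.1862, 0.8102, -1.5751], [0.0, 0.0, 0.0, 1.0]]}
clean_filter [([95.8, 236.1], 0.62), ([158.7, 226.3], 0.6)]
old_filter [([187.5, 212.7], 0.7)]
rack [([175.3, 219.4], 0.93)]
housing [([354.4, 160.5], 0.26)]
cover [([169.3, 162.7], 0.59), ([350.8, 163.0], 0.56)]
slot_mouth [([252.8, 167.4], 0.96)]
top {'fx': 488.626, 'fy': 488.626, 'cx': 249.7287, 'cy': 195.4786, 'camera_from_world': [[0.0014, -1.0, 0.0034, -0.0644], [0.9911, 0.0019, 0.1328, -0.5596], [-0.1328, 0.0032, 0.9911, -1.4232], [0.0, 0.0, 0.0, 1.0]]}
clean_filter [([321.2, 210.7], 0.96), ([375.3, 218.4], 0.62)]
old_filter [([292.3, 220.3], 0.92)]
rack [([309.8, 215.7], 0.8), ([275.7, 130.0], 0.64), ([297.0, 219.1], 0.49)]
housing [([239.2, 224.3], 0.88)]
cover [([298.9, 283.1], 0.83), ([132.8, 226.6], 0.64)]
slot_mouth [([232.2, 222.4], 0.67)]
{'time_s': 0.7, 'q': array([ 1.55516283,  0.50085574, -0.4270034 ,  1.55035367,  0.22080947,
        1.13831083, -0.21029188]), 'joint_vel': array([ 9.14249051e-05, -9.50751555e-04,  1.04904464e-03, -1.19637577e-03,
       -7.67300569e-04,  6.34152472e-04,  1.15357858e-03]), 'joint_torque': array([ 2.95055543e-05, -5.69176877e+01, -5.80871299e+00, -2.81274068e+01,
        1.26705738e-02,  1.68626506e-03,  3.77539050e-05]), 'eef_pos': array([ 0.17894199, -0.62491236,  0.23135707]), 'tcp_rot': array([ 3.14149699e+00, -2.04424292e-05,  2.78868399e-01]), 'wrist_force': array([0.03442894, 0.47997183, 0.56033417]), 'moment': array([ 0.01197686, -0.00059432, -0.02300873]), 'finger_gap': 0.08517039497379804}
{'fx': 323.3781, 'fy': 323.3781, 'cx': 251.3126, 'cy': 190.8208, 'camera_from_world': [[0.2752, -0.9614, -0.0, -0.65], [0.9134, 0.2615, -0.3118, 0.0396], [0.2998, 0.0858, 0.9501, -0.3802], [0.0, 0.0, 0.0, 1.0]]}
```

View pics/top0.png

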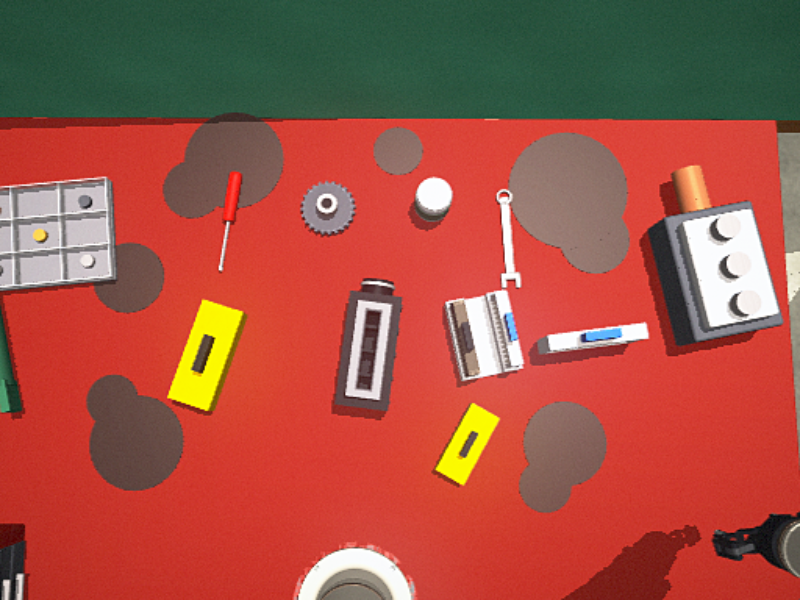

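View pics/scene0.png

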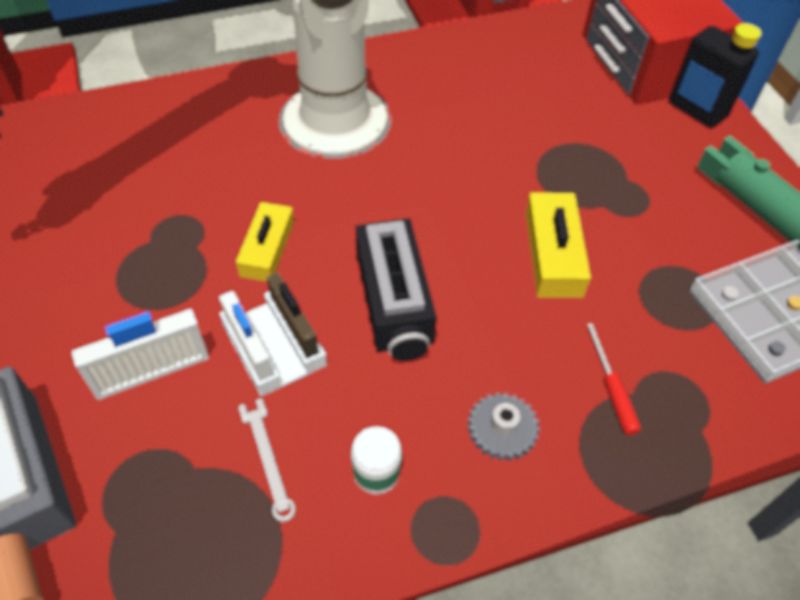

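Top view (800×600 px). For the clean filter, the candidates are the rack one with the blue tab (511,325) and a larger free-standing one (600,337). For the cover they are yellow (207,355) and a smaller yellow (467,445). The housing is at (370,350). I'll measure each at its known height.

```bash
cat > h.py <<'E'
from cell import *
import cv2,numpy as np
def unproj(n,px,z,c=None):
    c=c or camera_info(n);M=np.array(c['camera_from_world']);R,t=M[:3,:3],M[:3,3]
    px=np.atleast_2d(np.asarray(px,float))
    d=np.c_[(px[:,0]-c['cx'])/c['fx'],-(px[:,1]-c['cy'])/c['fy'],-np.ones(len(px))]@R
    o=-R.T@t
    return (o+d*((z-o[2])/d[:,2])[:,None])[:,:2]
def blobs(p,kind):
    H,S,V=cv2.split(cv2.cvtColor(p,cv2.COLOR_RGB2HSV)); H,S,V=[a.astype(int) for a in(H,S,V)]
    m={'blue':(abs(H-107)<14)&(S>120)&(V>60),'yellow':(abs(H-29)<6)&(S>150)&(V>90),
       'grey':(S<45)&(V>130)}[kind].astype(np.uint8)
    cs,_=cv2.findContours(m,cv2.RETR_EXTERNAL,cv2.CHAIN_APPROX_NONE)
    return sorted([c[:,0] for c in cs if cv2.contourArea(c)>25],key=len,reverse=True),m
def rect(n,pts,z,c=None):
    w=unproj(n,pts,z,c);(cx,cy),(a,b),_=r=cv2.minAreaRect((w*1000).astype(np.float32))
    q=cv2.boxPoints(r);e=q[1]-q[0];f=q[2]-q[1];l=e if np.hypot(*e)>np.hypot(*f) else f
    return round(cx),round(cy),round(max(a,b)),round(min(a,b)),round(np.degrees(np.arctan2(l[1],l[0]))%180,1)
E
python3 - <<'E'
from h import *
p=snapshot("top")
for k,z in(('blue',.116),('yellow',.055),('grey',.095)):
    for c in blobs(p,k)[0][:12]:
        if k!='grey' or len(c)<400: print(k,c.mean(0).round(),rect("top",c,z))
for t in("housing","cover","clean_filter","old_filter","rack"):
    for d in outline_of(t,"top"):
        c=max(cv2.findContours(d['pixels'].astype(np.uint8),cv2.RETR_EXTERNAL,1)[0],key=len)[:,0]
        print(t,d['point'],round(d['score'],2),rect("top",c,{'housing':.08,'cover':.055,'rack':.036}.get(t,.086)))
print(unproj("top",[232.2,222.4],.095))
cr=p[170:320,100:440,::-1];cv2.imwrite("pics/crop1.png",cv2.resize(cr,None,fx=2.3,fy=2.3,interpolation=2))
E
```

```text
blue [386. 214.] (498, -447, 64, 15, np.float32(97.2))
blue [327. 209.] (512, -281, 49, 11, np.float32(12.9))
yellow [131. 227.] (465, 283, 194, 83, np.float32(162.0))
yellow [299. 284.] (302, -205, 140, 59, np.float32(150.5))
grey [463. 173.] (622, -680, 234, 163, np.float32(11.6))
grey [229. 370.] (78, -3, 199, 85, np.float32(90.0))
grey [309. 214.] (499, -234, 148, 117, np.float32(11.9))
grey [236. 223.] (472, -23, 177, 65, np.float32(172.7))
grey [381. 216.] (494, -440, 187, 33, np.float32(97.2))
grey [325. 155.] (681, -282, 185, 33, np.float32(2.1))
grey [209. 132.] (738, 54, 99, 96, np.float32(1.0))
grey [277. 125.] (760, -143, 66, 64, np.float32(179.8))
grey [143. 157.] (664, 246, 90, 7, np.float32(173.4))
grey [ 12. 375.] (56, 585, 42, 11, np.float32(3.7))
housing [234.2, 218.9] 0.81 (486, -25, 239, 100, np.float32(172.1))
cover [133.3, 227.2] 0.96 (464, 280, 194, 93, np.float32(162.1))
cover [297.9, 285.4] 0.87 (303, -205, 136, 63, np.float32(152.7))
clean_filter [322.0, 208.1] 0.98 (513, -274, 140, 35, np.float32(12.2))
clean_filter [378.3, 216.6] 0.94 (495, -435, 210, 40, np.float32(97.1))
old_filter [293.9, 215.2] 0.84 (493, -198, 142, 33, np.float32(12.6))
old_filter [325.1, 156.3] 0.3 (677, -283, 167, 32, np.float32(0.1))
rack [310.5, 217.1] 0.97 (500, -227, 153, 99, np.float32(13.9))
[[ 0.47453009 -0.01341332]]
```

View pics/crop1.png

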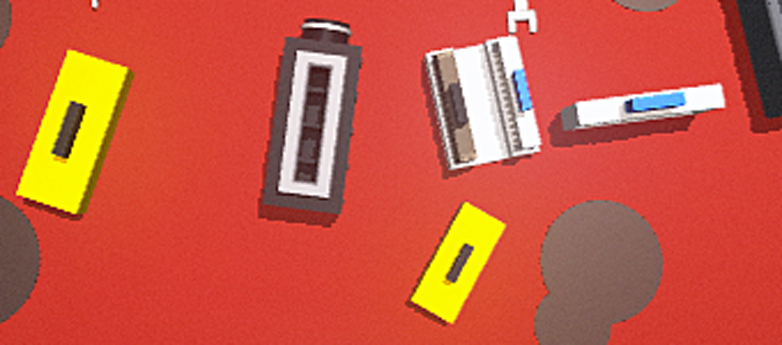

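Checks out: the rack filter's tab measures 49×11 (right) and the stray's 64×15 (too big). The large cover is 194×83 (right), the other 140×59. The neck is 177×65, as specified. Moving above the rack filter at (512,-281), yaw 12.9°.

>>> apply_moves(moves=[[[26,-15,0,0],[26,-15,0,0],[26,-15,0,0],[26,-15,0,0],[26,-15,0,0],[26,-15,0,0],[26,-15,0,0],[26,-15,0,0]]], gripper=100)

```text
time_s: 1.8
eef_pos: [0.3466, -0.4514, 0.2315]
tcp_rot: [3.141, -0.0, 0.279]
wrist_force: [0.1, -0.5, 0.2]
finger_gap: 0.0853
```

>>> apply_moves(moves=[[[26,-15,0,0],[26,-15,0,0],[26,-15,0,0],[26,-15,0,0],[26,-15,0,0],[26,-15,0,0],[26,-15,0,3.1],[20,-14,0,0]]])

```text
time_s: 2.6
eef_pos: [0.5097, -0.2815, 0.2316]
tcp_rot: [3.142, -0.001, 0.224]
wrist_force: [-0.8, -0.5, 0.1]
finger_gap: 0.0856
```

```bash
cat >> h.py <<'E'
def go(x,y,yaw):
    s=state();r=s['tcp_rot'];Y=r[2];p=s['eef_pos']*1000;d=np.array([x,y])-p[:2]
    print('t',round(s['time_s'],2),'tcp',p.round(1),'rpy',np.degrees(r).round(2),'F',s['wrist_force'].round(1),'gap',round(s['finger_gap']*1000,1))
    print('dx,dy tool',round(d@[np.cos(Y),np.sin(Y)],1),round(d@[np.sin(Y),-np.cos(Y)],1),'turn',round((np.degrees(Y)-yaw+90)%180-90,2))
E
python3 - <<'E'
from h import *
go(512,-281,12.9)
c=camera_info("wrist");p=snapshot("wrist")
for b in blobs(p,'blue')[0][:4]: print(b.mean(0).round(),rect("wrist",b,.116,c))
cv2.imwrite("pics/w1.png",p[:,:,::-1])
E
```

```text
t 2.6 tcp [ 509.7 -281.5  231.6] rpy [ 1.800e+02 -5.000e-02  1.286e+01] F [-0.8 -0.5  0.1] gap 85.6
dx,dy tool 2.4 0.0 turn -0.04
[431. 244.] (493, -450, 91, 32, np.float32(97.3))
[254. 178.] (516, -282, 53, 11, np.float32(11.8))
```

View pics/w1.png

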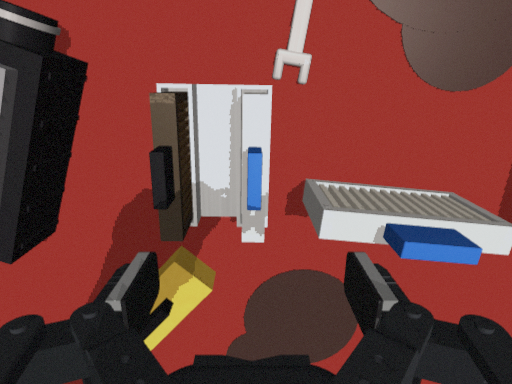

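The tab at px (254,178) is straight ahead. The big stray is close to the open finger on the right (px 310,200), so I'll half-close before going down.

>>> apply_moves(moves=[[[4,1,0,0.6],[0,0,10,0],[0,0,20,0],[0,0,20,0],[0,0,20,0],[0,0,20,0],[0,0,10,0],[0,0,0,0]]], gripper=40)

```text
time_s: 3.45
eef_pos: [0.5104, -0.2838, 0.1293]
tcp_rot: [-3.139, 0.003, 0.212]
wrist_force: [-0.3, -0.3, 0.3]
finger_gap: 0.0342
```

```bash
python3 - <<'E'
from h import *
go(514,-282,12.2)
c=camera_info("wrist");p=snapshot("wrist")
for b in blobs(p,'blue')[0][:4]: print(b.mean(0).round(),rect("wrist",b,.116,c))
cv2.imwrite("pics/w2.png",p[:,:,::-1])
E
```

```text
t 3.45 tcp [ 510.4 -283.8  129.3] rpy [-1.7987e+02  1.7000e-01  1.2170e+01] F [-0.3 -0.3  0.3] gap 34.2
dx,dy tool 3.9 -1.0 turn -0.03
[251. 228.] (518, -282, 57, 11, np.float32(12.2))
[485. 319.] (486, -425, 58, 37, np.float32(26.3))
```

View pics/w2.png

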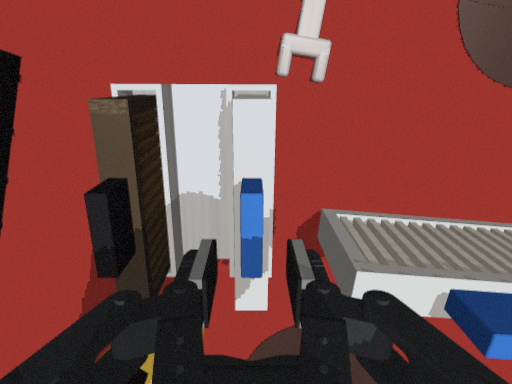

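The jaws straddle the tab (px 252,228), clear of the old filter and the stray. Descending and gripping.

>>> apply_moves(moves=[[[4,-1,0,0],[0,0,10,0],[0,0,10,0],[0,0,10,0],[0,0,6,0],[0,0,2,0],[0,0,0,0],[0,0,0,0]]])

```text
time_s: 4.3
eef_pos: [0.5163, -0.2814, 0.0935]
tcp_rot: [3.141, -0.0, 0.214]
wrist_force: [0.5, 0.1, 0.5]
finger_gap: 0.0343
```

>>> apply_moves(moves=[[[0,0,0,0],[0,0,0,0],[0,0,0,0],[0,0,0,0],[0,0,0,0],[0,0,0,0],[0,0,0,0],[0,0,0,0]]], gripper=0, grip_force=50)

```text
time_s: 5.1
eef_pos: [0.5166, -0.2818, 0.0939]
tcp_rot: [3.141, -0.001, 0.214]
wrist_force: [0.9, -1.7, 5.3]
finger_gap: 0.0111
```

>>> apply_moves(moves=[[[0,0,-5,0],[0,0,-10,0],[0,0,-15,0],[0,0,-25,0],[0,0,-30,0],[0,0,-30,0],[0,0,-25,0],[0,0,-10,0]]])

```text
time_s: 5.9
eef_pos: [0.5176, -0.2816, 0.2472]
tcp_rot: [3.138, -0.004, 0.215]
wrist_force: [1.4, 0.3, -2.4]
finger_gap: 0.011
```

```bash
python3 - <<'E'
from h import *
go(472,-23,-7.3)
c=camera_info("wrist");p=snapshot("wrist")
cv2.imwrite("pics/w3.png",p[:,:,::-1])
E
```

```text
t 5.9 tcp [ 517.6 -281.6  247.2] rpy [179.8   -0.21  12.3 ] F [ 1.4  0.3 -2.4] gap 11.0
dx,dy tool 10.5 -262.4 turn 19.6
```

View pics/w3.png

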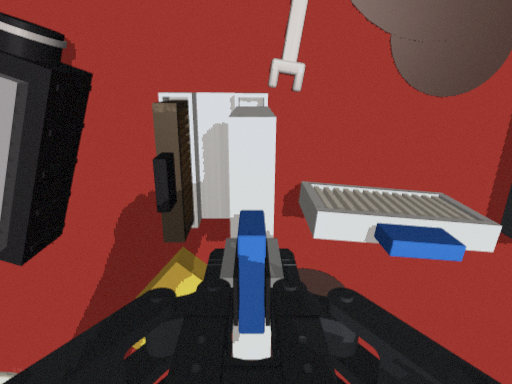

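Held upright, with its top face spanning rows ~117 to 355. I'll work out its offset in the hand from those end edges.

```bash
python3 - <<'E'
from h import *
s=state();c=camera_info("wrist");p=snapshot("wrist")
g=cv2.cvtColor(p,cv2.COLOR_RGB2GRAY).astype(int)
print(g[100:125,252].tolist(), g[330:365,252].tolist())
Y=s['tcp_rot'][2];ux=np.array([np.cos(Y),np.sin(Y)]);uy=np.array([np.sin(Y),-np.cos(Y)])
for z in(.236,.2392,.243):
  w=unproj("wrist",[[252,117],[250,355],[230,130],[274,130],[236,340],[271,340]],z,c)*1000-s['eef_pos'][:2]*1000
  print(z,(w@ux).round(1),(w@uy).round(1))
E
```

```text
[173, 206, 218, 218, 219, 218, 170, 125, 122, 123, 123, 123, 123, 122, 125, 123, 142, 203, 217, 219, 217, 217, 217, 217, 217] [75, 75, 74, 134, 202, 217, 216, 217, 217, 218, 217, 217, 216, 217, 218, 217, 217, 216, 217, 218, 217, 217, 217, 217, 216, 218, 218, 218, 217, 166, 73, 29, 20, 27, 26]
0.236 [ 66.6 -72.8  60.6  60.6 -61.7 -61.7] [  0.3  -0.8 -10.1  10.7  -9.   11.5]
0.2392 [ 66.9 -69.6  61.1  61.  -58.7 -58.8] [ 0.3 -0.8 -9.9 10.4 -8.9 11.3]
0.243 [ 67.3 -65.8  61.5  61.5 -55.2 -55.3] [ 0.3 -0.8 -9.6 10.2 -8.6 11. ]
```

>>> apply_moves(moves=[[[0,-20,0,0],[1,-30,0,0],[1,-35,0,0],[1,-35,0,0],[1,-35,0,0],[1,-35,0,0],[1,-30,0,0],[1,-20,0,0]]])

```text
time_s: 6.8
eef_pos: [0.4701, -0.0428, 0.2419]
tcp_rot: [-3.14, 0.002, 0.217]
wrist_force: [0.7, -0.5, -1.7]
finger_gap: 0.0108
```

Filter centre is about 2.4 mm behind the TCP along tool x. Turning to the housing's yaw, then looking.

>>> apply_moves(moves=[[[0,0,0,4],[0,0,0,6],[0,0,0,6],[0,0,0,3.7],[0,0,0,0],[0,0,0,0],[0,0,0,0],[0,0,0,0]]])

```text
time_s: 7.6
eef_pos: [0.4717, -0.0454, 0.2431]
tcp_rot: [-3.141, 0.0, -0.129]
wrist_force: [-0.6, 0.7, -1.4]
finger_gap: 0.0112
```

```bash
python3 - <<'E'
from h import *
go(474.4,-23,-7.3)
c=camera_info("wrist");p=snapshot("wrist")
cv2.imwrite("pics/w4.png",p[:,:,::-1])
for n in("wrist","scene","top"):
  if n!="wrist": snapshot(n)
  for d in landmark_of("slot_mouth",n): print(n,d['point'],round(d['score'],2),(unproj(n,d['point'],.095,c if n=="wrist" else None)*1000).round(1))
p=snapshot("scene");cv2.imwrite("pics/s4.png",cv2.resize(p[90:250,170:330,::-1],None,fx=4,fy=4,interpolation=2)[:600])
E
```

```text
t 7.6 tcp [471.7 -45.4 243.1] rpy [-1.7999e+02  2.0000e-02 -7.3800e+00] F [-0.6  0.7 -1.4] gap 11.2
dx,dy tool -0.3 -22.6 turn -0.08
wrist [227.6, 175.5] 0.58 [[475.1 -23.2]]
scene [255.2, 165.1] 0.87 [[464.1 -13.9]]
```

View pics/w4.png

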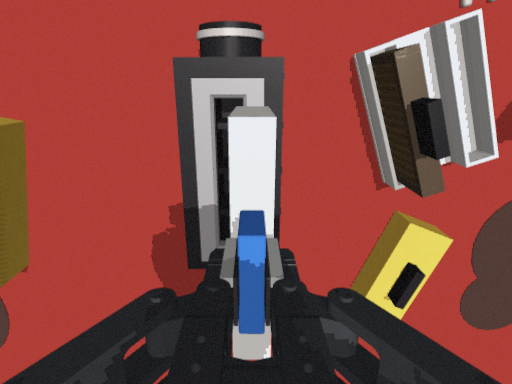

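The slot is visible left of the filter. Neck far corners are at px (193,79) and (264,79), near-left corner at (202,262). I'll refine from those edges.

```bash
python3 - <<'E'
from h import *
s=state();c=camera_info("wrist")
P=unproj("wrist",[[193,78.5],[264.5,78.5],[202,262],[210,94.5],[248.5,94.5]],.095,c)*1000
print(P.round(1)); a,b,l=P[:3]
u=(a-l)/np.linalg.norm(a-l);v=np.array([-u[1],u[0]])
print('len',np.linalg.norm(a-l),'wid',np.linalg.norm(a-b),'yaw',np.degrees(np.arctan2(u[1],u[0])),np.degrees(np.arctan2(*(a-b)[::-1]))-90)
print('centre from far edge',(a+b)/2-88*u,'slot far edge',(P[3]+P[4])/2-72*u,np.linalg.norm(P[3]-P[4]))
print('top',)
p=snapshot("top");m=blobs(p,'grey')[0]
for q in m:
  r=rect("top",q,.095)
  if abs(r[0]-472)<30 and abs(r[1]+20)<30: print(r)
E
```

```text
[[563.5  -7.1]
 [555.7 -67.3]
 [388.4  16.5]
 [548.8 -19.2]
 [544.5 -52.1]]
len 176.69352186447247 wid 60.69257243117889 yaw -7.669313362635059 -7.422698973495642
centre from far edge [472.36446181 -25.4267621 ] slot far edge [475.28996511 -26.02567791] 33.163905629946264
top
```

Wrist: centre (472.3,-25.5), yaw ≈ -7.5°, width and length correct. The top view agrees within 2.5 mm. Aligning and lowering to just above the rim.

>>> apply_moves(moves=[[[0.5,-5,0,0.1],[0,-10,0,0],[0,-5.5,0,0],[0,0,10,0],[0,0,15,0],[0,0,15,0],[0,0,5,0],[0,0,0,0]]])

```text
time_s: 8.8
eef_pos: [0.4743, -0.025, 0.1973]
tcp_rot: [-3.141, 0.002, -0.131]
wrist_force: [0.7, 0.2, -2.3]
finger_gap: 0.0112
```

```bash
python3 - <<'E'
from h import *
go(474.8,-25,-7.5)
p=snapshot("wrist");q=snapshot("scene")
a=p[60:384,120:400,::-1];b=cv2.resize(q[110:250,190:330,::-1],(324,324),interpolation=2)
cv2.imwrite("pics/w5.png",np.hstack([a,b]))
E
```

```text
t 8.8 tcp [474.3 -25.  197.3] rpy [-1.7998e+02  1.3000e-01 -7.5100e+00] F [ 0.7  0.2 -2.3] gap 11.2
dx,dy tool 0.5 -0.1 turn -0.01
```

View pics/w5.png

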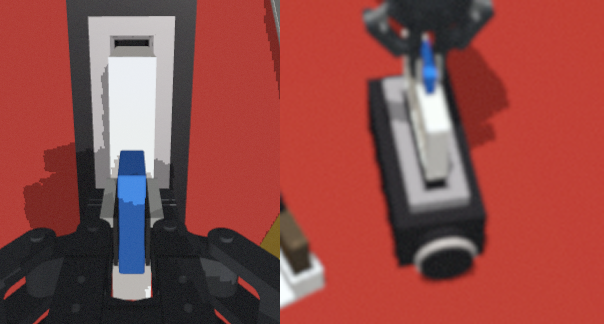

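Aligned: in the wrist crop the slot is centred at col ~131 and the filter at ~130.5, and the scene view agrees. Lowering slowly and watching the force.

>>> apply_moves(moves=[[[0,0,6,0],[0,0,5,0],[0,0,4,0],[0,0,3,0],[0,0,3,0],[0,0,3,0],[0,0,3,0],[0,0,3,0]]])

```text
time_s: 9.7
eef_pos: [0.4752, -0.0251, 0.1681]
tcp_rot: [3.142, -0.0, -0.131]
wrist_force: [-0.2, -0.7, -2.2]
finger_gap: 0.0109
```

Already ~15 mm below the rim with no contact force.

>>> apply_moves(moves=[[[0,0,5,0],[0,0,5,0],[0,0,5,0],[0,0,5,0],[0,0,5,0],[0,0,5,0],[0,0,5,0],[0,0,5,0]]])

```text
time_s: 10.5
eef_pos: [0.4751, -0.0251, 0.1279]
tcp_rot: [-3.142, -0.0, -0.131]
wrist_force: [-0.3, -1.0, -2.5]
finger_gap: 0.011
```

>>> apply_moves(moves=[[[0,0,4,0],[0,0,3,0],[0,0,3,0],[0,0,2,0],[0,0,2,0],[0,0,2,0],[0,0,1,0],[0,0,1,0]]])

```text
time_s: 11.3
eef_pos: [0.4751, -0.0252, 0.1103]
tcp_rot: [3.142, -0.0, -0.131]
wrist_force: [0.4, -0.3, -2.1]
finger_gap: 0.0108
```

>>> apply_moves(moves=[[[0,0,1,0],[0,0,1,0],[0,0,1,0],[0,0,1,0],[0,0,1,0],[0,0,1,0],[0,0,0.5,0],[0,0,0,0]]])

```text
time_s: 12.1
eef_pos: [0.4751, -0.0251, 0.1037]
tcp_rot: [-3.142, 0.0, -0.131]
wrist_force: [0.6, -0.6, -1.4]
finger_gap: 0.0108
```

>>> apply_moves(moves=[[[0,0,0.5,0],[0,0,0.5,0],[0,0,0.5,0],[0,0,0.5,0],[0,0,0.5,0],[0,0,0,0],[0,0,0,0],[0,0,0,0]]])

```text
time_s: 12.9
eef_pos: [0.4752, -0.0251, 0.1027]
tcp_rot: [3.14, -0.0, -0.131]
wrist_force: [-6.6, -0.6, 15.7]
finger_gap: 0.0107
```

Floor contact at the expected height (expected 0.103, got 0.1027). Releasing and lifting.

>>> apply_moves(moves=[[[0,0,-0.5,0],[0,0,0,0],[0,0,0,0],[0,0,0,0],[0,0,0,0],[0,0,0,0],[0,0,0,0],[0,0,0,0]]], gripper=40)

```text
time_s: 13.7
eef_pos: [0.4751, -0.0251, 0.1018]
tcp_rot: [-3.142, 0.0, -0.131]
wrist_force: [-0.8, 0.4, -0.4]
finger_gap: 0.0344
```

>>> apply_moves(moves=[[[0,0,-5,0],[0,0,-10,0],[0,0,-20,0],[0,0,-25,0],[0,0,-25,0],[0,0,-20,0],[0,0,-15,0],[0,0,-10,0]]])

```text
time_s: 14.5
eef_pos: [0.4758, -0.025, 0.2339]
tcp_rot: [3.141, -0.003, -0.131]
wrist_force: [-0.2, 0.4, -0.3]
finger_gap: 0.0341
```

```bash
python3 - <<'E'
from h import *
go(465,283,-18)
c=camera_info("wrist");p=snapshot("wrist")
for b in blobs(p,'blue')[0][:2]: print(b.mean(0).round(),[rect("wrist",b,z,c) for z in(.125,.135)])
a=p[40:384,60:460,::-1];cv2.imwrite("pics/w6.png",a)
E
```

```text
t 14.5 tcp [475.8 -25.  233.9] rpy [ 1.7998e+02 -1.5000e-01 -7.5200e+00] F [-0.2  0.4 -0.3] gap 34.1
dx,dy tool -51.0 -304.0 turn 10.48
[252. 189.] [(476, -25, 54, 11, np.float32(172.9)), (479, -25, 52, 10, np.float32(172.9))]
```

View pics/w6.png

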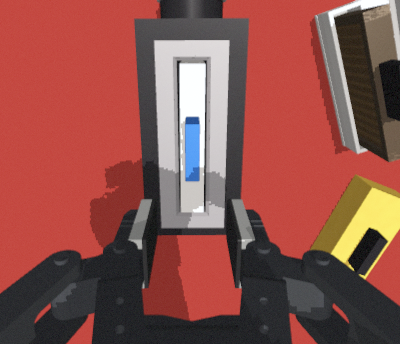

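The filter sits flush and centred in the slot (crop px 192,140), with an even gap around it. Next, over to the cover; I'll also refine the neck centre from this unobstructed view.

```bash
python3 - <<'E'
from h import *
c=camera_info("wrist")
# neck corners in crop (154,40),(229,40),(220.5,228),(158.5,228) from picture
P=unproj("wrist",np.array([[154,40.5],[229,40.5],[222.5,228],[162.5,228]])+[60,40],.095,c)*1000
print(P.round(1),P.mean(0),[np.linalg.norm(P[i]-P[(i+1)%4]).round(1) for i in range(4)])
Q=unproj("wrist",np.array([[134.5,19],[248.5,19]])+[60,40],.08,c)*1000
d=Q[0]-Q[1];u=np.array([d[1],-d[0]])/np.linalg.norm(d);print(Q.mean(0)-106*u,np.linalg.norm(d),np.degrees(np.arctan2(u[1],u[0])))
E
```

```text
[[564.4  -5.3]
 [556.3 -66.7]
 [381.4 -43.5]
 [389.2  15.7]] [472.84649794 -24.95371413] [np.float64(62.0), np.float64(176.5), np.float64(59.7), np.float64(176.5)]
[472.76033769 -24.44792076] 97.31478173827776 -7.511382164149912
```

>>> apply_moves(moves=[[[-3,-20,0,0],[-5,-30,0,0],[-5,-35,0,0],[-6,-35,0,0],[-6,-35,0,0],[-6,-35,0,0],[-6,-35,0,0],[-6,-30,0,0]]], gripper=60)

```text
time_s: 15.35
eef_pos: [0.4652, 0.2351, 0.2315]
tcp_rot: [-3.141, 0.001, -0.13]
wrist_force: [0.3, 0.2, 0.4]
finger_gap: 0.0515
```

>>> apply_moves(moves=[[[-5,-28,0,0],[-3,-21,0,3],[0,0,0,7.5],[0,0,0,0],[0,0,0,0],[0,0,0,0],[0,0,0,0],[0,0,0,0]]])

```text
time_s: 16.15
eef_pos: [0.4635, 0.2812, 0.2287]
tcp_rot: [3.135, 0.004, -0.259]
wrist_force: [1.0, -0.2, 0.5]
finger_gap: 0.0515
```

```bash
python3 - <<'E'
from h import *
go(465,283,-18)
c=camera_info("wrist");p=snapshot("wrist")
for b in blobs(p,'yellow')[0][:2]: print(b.mean(0).round(),rect("wrist",b,.055,c))
cv2.imwrite("pics/w7.png",p[:,:,::-1])
E
```

```text
t 16.15 tcp [463.5 281.2 228.7] rpy [179.6    0.24 -14.82] F [ 1.  -0.2  0.5] gap 51.5
dx,dy tool 1.0 -2.1 turn 3.18
```

View pics/w7.png

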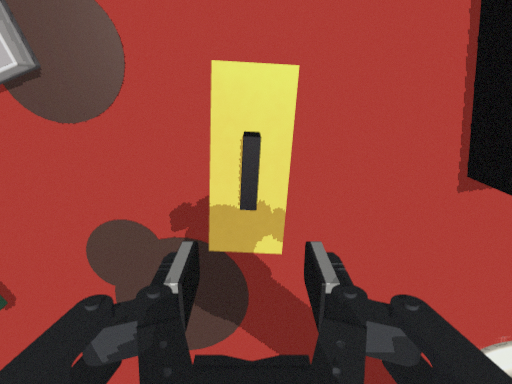

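The jaws are lined up over the large cover (corners px (211,61), (298,66), (282,254), (209,251); handle centre ~(250,172)). Computing from those.

```bash
python3 - <<'E'
from h import *
c=camera_info("wrist")
P=unproj("wrist",[[211.5,61],[298.5,66],[282,254],[209,251]],.055,c)*1000
print(P.mean(0).round(1),[np.linalg.norm(P[i]-P[(i+1)%4]).round(1) for i in range(4)])
for i,j in((3,0),(2,1)): d=P[j]-P[i];print(np.degrees(np.arctan2(d[1],d[0])).round(1))
H=unproj("wrist",[[244,137],[260.5,138],[256.5,209.5],[239.5,209]],.087,c)*1000
print(H.mean(0).round(1),[np.linalg.norm(H[i]-H[(i+1)%4]).round(1) for i in range(4)])
d=H[:2].mean(0)-H[2:].mean(0);print(np.degrees(np.arctan2(d[1],d[0])))
go(*(H.mean(0)),-18)
E
```

```text
[465.3 281.3] [np.float64(79.2), np.float64(193.5), np.float64(80.2), np.float64(193.7)]
-17.9
-17.6
[466.1 281.1] [np.float64(14.5), np.float64(67.4), np.float64(16.0), np.float64(67.8)]
-18.179825053388875
t 16.2 tcp [463.5 281.2 228.6] rpy [179.59   0.24 -14.84] F [-0.2 -1.1 -0.5] gap 51.4
dx,dy tool 2.5 -0.6 turn 3.16
```

>>> apply_moves(moves=[[[2,-0.5,0,1],[0,0,0,1],[0,0,0,1],[0,0,15,0],[0,0,25,0],[0,0,25,0],[0,0,25,0],[0,0,20,0]]])

```text
time_s: 17.0
eef_pos: [0.4643, 0.2806, 0.1172]
tcp_rot: [3.133, 0.004, -0.31]
wrist_force: [0.3, -0.0, 0.1]
finger_gap: 0.0512
```

```bash
python3 - <<'E'
from h import *
go(465.6,281.2,-17.8);print(state()['q'].round(2))
E
```

```text
t 17.0 tcp [464.3 280.6 117.2] rpy [179.52   0.25 -17.79] F [ 0.3 -0.   0.1] gap 51.2
dx,dy tool 1.1 -1.0 turn 0.01
[-0.44  0.44 -0.19  1.92  0.11  0.81 -2.57]
```

Joint 7 sits at its −2.57 limit in this orientation, which leaves a slight tilt. The grasp is symmetric, so I'll take it half a turn round.

>>> apply_moves(moves=[[[0,0,-15,-4],[0,0,-15,-8],[0,0,0,-8],[0,0,0,-8],[0,0,0,-8],[0,0,0,-8],[0,0,0,-8],[0,0,0,-8]]])

```text
time_s: 17.8
eef_pos: [0.465, 0.2811, 0.1487]
tcp_rot: [3.141, 0.008, 0.742]
wrist_force: [0.4, -0.7, -0.5]
finger_gap: 0.051
```

>>> apply_moves(moves=[[[0,0,0,-8],[0,0,0,-8],[0,0,0,-8],[0,0,0,-8],[0,0,0,-8],[0,0,0,-8],[0,0,0,-8],[0,0,0,-8]]])

```text
time_s: 18.6
eef_pos: [0.4651, 0.2811, 0.1488]
tcp_rot: [-3.135, 0.004, 1.859]
wrist_force: [-0.0, 0.6, 0.3]
finger_gap: 0.0511
```

>>> apply_moves(moves=[[[0,0,0,-8],[0,0,0,-8],[0,0,0,-8],[0,0,0,-8],[0,0,0,-8],[0,0,0,-8],[0,0,0,-6],[0,0,0,0]]])

```text
time_s: 19.4
eef_pos: [0.4651, 0.281, 0.1487]
tcp_rot: [-3.134, -0.004, 2.796]
wrist_force: [-0.3, -1.2, 0.5]
finger_gap: 0.0514
```

```bash
python3 - <<'E'
from h import *
go(465.6,281.2,-17.8);print(state()['q'].round(2))
E
```

```text
t 19.4 tcp [465.1 281.  148.7] rpy [-179.59   -0.21  160.22] F [-0.3 -1.2  0.5] gap 51.4
dx,dy tool -0.4 0.4 turn -1.98
[ 0.08  0.53 -0.87  1.88  0.49  0.97  0.22]
```

The half-turn worked (q7 0.22). A 0.4° tool tilt remains, but it's harmless since it stays constant from grasp to placing. Descending.

>>> apply_moves(moves=[[[0,0,10,-2],[0,0,20,0],[0,0,20,0],[0,0,15,0],[0,0,10,0],[0,0,5,0],[0,0,0,0],[0,0,0,0]]])

```text
time_s: 20.2
eef_pos: [0.4645, 0.2815, 0.0691]
tcp_rot: [-3.134, -0.003, 2.832]
wrist_force: [0.3, -0.4, -0.1]
finger_gap: 0.0512
```

```bash
python3 - <<'E'
from h import *
go(465.6,281.2,-17.8)
E
```

```text
t 20.2 tcp [464.5 281.5  69.1] rpy [-1.7959e+02 -1.6000e-01  1.6227e+02] F [ 0.3 -0.4 -0.1] gap 51.2
dx,dy tool -1.2 0.0 turn 0.07
```

>>> apply_moves(moves=[[[-1,0,3,0],[0,0,3,0],[0,0,2,0],[0,0,0,0],[0,0,0,0],[0,0,0,0],[0,0,0,0],[0,0,0,0]]])

```text
time_s: 21.0
eef_pos: [0.4651, 0.2808, 0.0606]
tcp_rot: [-3.134, -0.003, 2.832]
wrist_force: [-0.1, -0.0, -0.3]
finger_gap: 0.0514
```

>>> apply_moves(moves=[[[0,0,0,0],[0,0,0,0],[0,0,0,0],[0,0,0,0],[0,0,0,0],[0,0,0,0],[0,0,0,0],[0,0,0,0]]], gripper=0, grip_force=60)

```text
time_s: 21.8
eef_pos: [0.4652, 0.2809, 0.0607]
tcp_rot: [-3.134, -0.003, 2.832]
wrist_force: [-0.4, 0.1, 1.1]
finger_gap: 0.0154
```

```bash
python3 - <<'E'
from h import *
go(465.6,281.2,-17.8)
E
```

```text
t 21.8 tcp [465.2 280.9  60.7] rpy [-179.56   -0.18  162.27] F [-0.4  0.1  1.1] gap 15.4
dx,dy tool -0.3 0.4 turn 0.07
```

>>> apply_moves(moves=[[[0,0,-5,0],[0,0,-10,0],[0,0,-20,0],[0,0,-25,0],[0,0,-30,0],[0,0,-30,0],[0,0,-25,0],[0,0,-10,0]]])

```text
time_s: 22.6
eef_pos: [0.4667, 0.2826, 0.2184]
tcp_rot: [-3.136, -0.0, 2.832]
wrist_force: [1.1, 0.6, -3.2]
finger_gap: 0.0151
```

```bash
python3 - <<'E'
from h import *
go(472.6,-24.9,-7.5)
c=camera_info("wrist");p=snapshot("wrist");cv2.imwrite("pics/w8.png",p[:,:,::-1])
E
```

```text
t 22.6 tcp [466.7 282.6 218.4] rpy [-1.7968e+02 -2.0000e-02  1.6228e+02] F [ 1.1  0.6 -3.2] gap 15.1
dx,dy tool -99.2 -291.1 turn -10.22
```

View pics/w8.png

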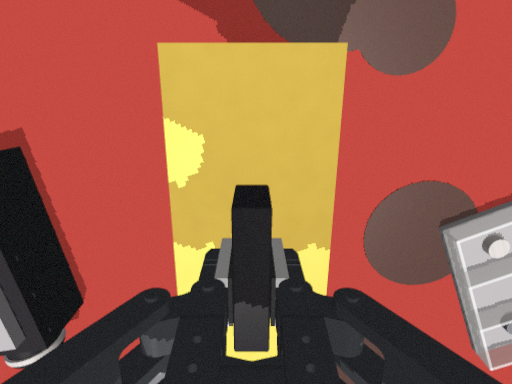

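The cover is held square (far edge at row 43, cols 158–347). Computing its in-hand offset and moving over to the housing.

```bash
python3 - <<'E'
from h import *
s=state();c=camera_info("wrist");Y=s['tcp_rot'][2]
P=(unproj("wrist",[[158,43],[347.5,43],[177.5,295],[327,295]],.2127,c)-s['eef_pos'][:2])*1000
print((P@[np.cos(Y),np.sin(Y)]).round(1),(P@[np.sin(Y),-np.cos(Y)]).round(1))
E
```

```text
[ 95.8  95.8 -28.6 -28.3] [-38.7  40.7 -39.4  41.2]
```

>>> apply_moves(moves=[[[-4,-10,0,0],[-8,-22,0,-1],[-8,-25,0,-1],[-9,-27,0,-1],[-9,-27,0,-1],[-9,-27,0,-1],[-8,-25,0,-1],[-5,-15,0,-1]]])

```text
time_s: 23.45
eef_pos: [0.4763, 0.0902, 0.2146]
tcp_rot: [-3.131, -0.008, 2.952]
wrist_force: [0.5, -0.8, -3.1]
finger_gap: 0.015
```

```bash
python3 - <<'E'
from h import *
go(472.6,-24.9,-7.5)
E
```

```text
t 23.45 tcp [476.3  90.2 214.6] rpy [-179.42   -0.45  169.12] F [ 0.5 -0.8 -3.1] gap 15.0
dx,dy tool -18.1 -113.7 turn -3.38
```

>>> apply_moves(moves=[[[-3,-18,0,-1],[-4,-22,0,-1],[-4,-22,0,-1],[-3,-22,0,-0.4],[-2,-18,0,0],[-1,-12,0,0],[0,0,0,0],[0,0,0,0]]])

```text
time_s: 24.25
eef_pos: [0.4767, -0.0206, 0.2169]
tcp_rot: [-3.135, -0.006, 3.013]
wrist_force: [1.2, 0.2, -2.5]
finger_gap: 0.0146
```

```bash
python3 - <<'E'
from h import *
go(471.8,-24.9,-7.5)
p=snapshot("wrist");q=snapshot("scene")
a=cv2.resize(p[:,:,::-1],(432,324));b=cv2.resize(q[110:250,190:330,::-1],(324,324),interpolation=2)
cv2.imwrite("pics/w9.png",np.hstack([a,b]))
E
```

```text
t 24.25 tcp [476.7 -20.6 216.9] rpy [-179.62   -0.33  172.65] F [ 1.2  0.2 -2.5] gap 14.6
dx,dy tool 4.4 -4.9 turn 0.15
```

View pics/w9.png

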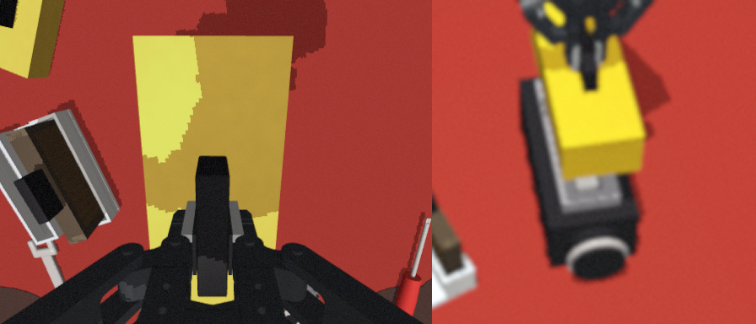

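The cover is above the neck and aligned in yaw, with a ~5 mm correction left. Correcting and going down to just above the rim.

>>> apply_moves(moves=[[[4.4,-5,0,0.1],[0,0,5,0],[0,0,10,0],[0,0,12,0],[0,0,12,0],[0,0,7,0],[0,0,3,0],[0,0,0,0]]])

```text
time_s: 25.15
eef_pos: [0.4718, -0.0254, 0.168]
tcp_rot: [-3.135, -0.006, 3.012]
wrist_force: [-0.9, -0.2, -2.6]
finger_gap: 0.0148
```

```bash
python3 - <<'E'
from h import *
go(471.8,-24.9,-7.5)
q=snapshot("scene");t=snapshot("top")
f=lambda i,r,c:cv2.resize(i[r:r+110,c:c+110,::-1],(390,390),interpolation=2)
cv2.imwrite("pics/w10.png",np.hstack([f(t,170,180),f(q,130,200)]))
E
```

```text
t 25.15 tcp [471.8 -25.4 168. ] rpy [-179.61   -0.33  172.59] F [-0.9 -0.2 -2.6] gap 14.8
dx,dy tool 0.0 0.5 turn 0.09
```

The picture budget is used up, so I'll go on by numbers: on target within 0.5 mm. Lowering with force checks.

>>> apply_moves(moves=[[[0,0.5,3,0],[0,0,3,0],[0,0,3,0],[0,0,2,0],[0,0,2,0],[0,0,2,0],[0,0,2,0],[0,0,2,0]]])

```text
time_s: 26.05
eef_pos: [0.472, -0.0253, 0.1494]
tcp_rot: [-3.134, -0.005, 3.012]
wrist_force: [0.3, 0.9, -3.1]
finger_gap: 0.015
```

Past the rim by 6 mm with no contact; continuing down to the shoulder (expected TCP z ≈ 0.1407).

>>> apply_moves(moves=[[[0,0,2,0],[0,0,1,0],[0,0,1,0],[0,0,1,0],[0,0,1,0],[0,0,1,0],[0,0,0.5,0],[0,0,0,0]]])

```text
time_s: 26.85
eef_pos: [0.4719, -0.0253, 0.142]
tcp_rot: [-3.134, -0.005, 3.012]
wrist_force: [0.6, 0.0, -2.8]
finger_gap: 0.0153
```

>>> apply_moves(moves=[[[0,0,0.5,0],[0,0,0.5,0],[0,0,0.5,0],[0,0,0,0],[0,0,0,0],[0,0,0,0],[0,0,0,0],[0,0,0,0]]])

```text
time_s: 27.65
eef_pos: [0.472, -0.0255, 0.1406]
tcp_rot: [-3.134, -0.005, 3.012]
wrist_force: [-1.7, -0.2, 2.5]
finger_gap: 0.0149
```

>>> apply_moves(moves=[[[0,0,0.4,0],[0,0,0.2,0],[0,0,0,0],[0,0,0,0],[0,0,0,0],[0,0,0,0],[0,0,0,0],[0,0,0,0]]])

```text
time_s: 28.45
eef_pos: [0.4719, -0.0255, 0.1406]
tcp_rot: [-3.133, -0.005, 3.012]
wrist_force: [-4.9, -1.5, 9.9]
finger_gap: 0.015
```

>>> apply_moves(moves=[[[0,0,0,0],[0,0,0,0],[0,0,0,0],[0,0,0,0],[0,0,0,0],[0,0,0,0],[0,0,0,0],[0,0,0,0]]], gripper=60)

```text
time_s: 29.25
eef_pos: [0.472, -0.0254, 0.1399]
tcp_rot: [-3.134, -0.005, 3.012]
wrist_force: [0.1, 0.2, -1.2]
finger_gap: 0.0514
```

>>> apply_moves(moves=[[[0,0,-5,0],[0,0,-10,0],[0,0,-20,0],[0,0,-25,0],[0,0,-25,0],[0,0,-25,0],[0,0,-15,0],[0,0,-10,0]]])

```text
time_s: 30.05
eef_pos: [0.4732, -0.0245, 0.2765]
tcp_rot: [-3.134, -0.003, 3.012]
wrist_force: [0.1, -0.6, -0.3]
finger_gap: 0.0509
```

```bash
python3 - <<'E'
from h import *
go(471.8,-24.9,-7.5)
p=snapshot("wrist");c=camera_info("wrist")
H,S,V=cv2.split(cv2.cvtColor(p,cv2.COLOR_RGB2HSV))
m=((H>20)&(H<36)&(S>110)&(V>60)).astype(np.uint8)
for q in sorted(cv2.findContours(m,0,1)[0],key=cv2.contourArea)[::-1][:2]:
    q=q[:,0];print(cv2.contourArea(q),cv2.boundingRect(q))
    for z in(.130,.135,.140): print(z,rect("wrist",q,z,c))
    print(cv2.approxPolyDP(q,6,True)[:,0].tolist())
t=snapshot("top")
for b in blobs(t,'yellow')[0][:4]: print('top',rect("top",b,.135),rect("top",b,.055))
for b in blobs(t,'blue')[0][:4]: print('blue',rect("top",b,.116))
for n in("top","scene"):
  snapshot(n)
  for o,z in(("old_filter",.006),("gear",0),("tin",0),("cover",.08),("clean_filter",.006)):
    print(n,o,[((unproj(n,d['point'],z)*1000).round().tolist(),round(d['score'],2)) for d in landmark_of(o,n)])
E
```

```text
t 30.05 tcp [473.2 -24.5 276.5] rpy [-1.7955e+02 -1.5000e-01  1.7256e+02] F [ 0.1 -0.6 -0.3] gap 50.9
dx,dy tool 1.4 -0.6 turn 0.06
18296.5 (203, 62, 98, 209)
0.13 (475, -25, 198, 82, np.float32(172.6))
0.135 (474, -25, 195, 81, np.float32(172.6))
0.14 (472, -25, 191, 80, np.float32(172.6))
[[203, 62], [212, 269], [291, 269], [300, 63]]
5234.0 (20, 0, 90, 94)
0.13 (339, -163, 82, 58, np.float32(150.5))
0.135 (340, -161, 81, 57, np.float32(150.5))
0.14 (341, -158, 79, 56, np.float32(150.5))
[[32, 0], [20, 73], [87, 92], [109, 0], [67, 0], [57, 44], [35, 37], [41, 0]]
top (305, -197, 132, 56, np.float32(150.5)) (301, -205, 140, 59, np.float32(150.5))
blue (498, -447, 65, 15, np.float32(97.2))
top old_filter [([[492.0, -193.0]], 0.98)]
top gear [([[762.0, 67.0]], 0.64)]
top tin [([[763.0, -151.0]], 0.77)]
top cover [([[302.0, -202.0]], 0.85)]
top clean_filter [([[499.0, -439.0]], 0.58)]
scene old_filter [([[494.0, -207.0]], 0.76)]
scene gear [([[753.0, 56.0]], 0.68), ([[490.0, -208.0]], 0.33)]
scene tin [([[764.0, -155.0]], 0.71)]
scene cover [([[461.0, -22.0]], 0.95), ([[377.0, -212.0]], 0.71), ([[797.0, -157.0]], 0.18)]
scene clean_filter [([[497.0, -436.0]], 0.86), ([[468.0, -29.0]], 0.7)]
```

At z = 0.135 the cover's top measures 195×81 mm (true 194×80), centred at (474,-25) with yaw 172.6°. So it is seated at the right height and aligned. The bystanders haven't moved.

```bash
python3 -c "
from cell import *
print(hand_in())"
```

```text
the job is handed in; nothing more can be done
None
```

The clean filter is fully home in the housing slot, and the yellow cover is over the neck. I handed the job in at about 30 s on the robot's clock.

- **Filter:** I took the smaller blue-tabbed one from the rack. It met the slot floor at TCP height 102.7 mm, where I expected about 103. It looked flush and centred in the wrist picture after release.
- **Cover:** I used the 194 × 80 mm one, which touched the shoulder at TCP height 140.6 mm, where I expected 140.7. After release, its top measured 195 × 81 mm at the seated height, about 1–2 mm from the neck centre, with yaw within about 0.1°. I judged level only from this size match and the contact height.
- **Forces:** Readings at the end of each move never went above about 17 N.
- **Bystanders:** The old filter, gear, tin and stray filter showed no movement beyond detection error. I did not re-measure the screwdriver and wrench, but the arm never went near them.

**Checks that failed or disagreed:**
- On the first approach to the cover, joint 7 reached its −2.57 limit. I regrasped half a turn round, and a constant tool tilt of about 0.4° remained.
- My last picture went over the viewing limit, so I finished the cover by numbers.
- In the final check, the top camera's colour test and network did not find the placed cover; the wrist and scene cameras did. The scene network put its origin about 12 mm off in x. It also gave a "clean filter" reading at the housing, where the filter is covered, so I took it for a misdetection.

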